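# Set out the staining bench and clamp the culture dish

## Robot

A 6-joint arm with a two-finger parallel gripper is mounted at the origin on the work surface. World frame = base frame: x ahead of the robot, y to its left, z up, the work surface at z = 0. Lengths are in m, angles in rad, forces in N, time in s.
With the tool pointing down it reaches from about 0.4 to 0.925 m from the base axis. Payload 12.5 kg.
Tool frame: the origin (TCP) lies midway between the tips of the shut fingers; the grasp point (between the pads) lies 19 mm behind it (env.grasp_offset is the z of the grasp point in the tool frame, in m); z points along the fingers, y is the line along which they close (so a half turn about z gives the same grasp; the last joint's range is limited). The gripper opens to 95 mm and grips with 3 to 60 N. Pads are 20 mm wide; open, the fingers measure 119 mm over their backs; the gripper's body (75 mm by 180 mm) begins 59 mm behind the grasp point.
Start: joints at [-1.443, 0.491, 1.559, -0, 1.092, -0.106], TCP at [0.145, -0.608, 0.215] pointing down, gripper open.
Joint ranges: [-3.1, 3.1], [-0.84, 2.19], [0.05, 2.79], [-1.13, 4.28], [0.06, 2.93], [-2.69, 2.69]. Speed limits (rad/s): [2.22, 2.22, 2.79, 3.14, 3.14, 3.14].

## Interface

Orientations are given as a unit quaternion [w, x, y, z].
In Python, from bench import env, viewer, order gives the robot as it stands.
- The arm moves only by the tool drive_tool, never from a script. Its argument "series" is a list of rows, each a list of 3 entries, a list of its own where there are three numbers: the shift along the tool's x, y, z in mm, then the turn about the tool's z in rad, then the opening, from -1 (shut) to 1 (fully open). In form: [[[tx, ty, tz], turn, claw], ...]. A call has 1 to 20 rows; each row is the pose to reach, as a shift and turn from the pose commanded when the call began, along the tool's axes at that moment; what a row does not reach only later rows make up. A row lasts 1/12 s, in which the tool goes at most 41.7 mm and 7.16 degrees, less where a joint would pass 70% of its speed; a pose out of reach is approached as far as the arm can. A call with a gripper value outside its range is refused whole. The fingers move at their own pace and stop on an object; "grip_force" is the grip in N (left out, the last holds). Time passes only in rows, so rows that repeat a pose let the fingers close. It gives the time, the measured TCP pose, the force, the opening and the grip force at its end, in the units of the state.
- env.get_state(): the state, without advancing time (a new reading comes with each control period).
- viewer.grab_frame(name): name is "side" or "top" or "wrist"; returns a dict with "image" (384x512x3 uint8, blue, green, red), "vertical_fov" (degrees; the focal length in pixels is half the picture's height over the tangent of half this angle, whatever the lens; pixels are square), "cx", "cy" (the principal point, pixels), "R" (3x3) and "t" (3): a world point X has camera coordinates R X + t; the wrist camera has in their place "tool_from_camera" (4x4, takes a point from camera to tool coordinates, whose origin is the TCP and whose axes are the flange's). Camera axes: x right, y down, z forward; pixel columns grow to the right and rows downward; lengths in m; the calibration is good to about 2 mm. A picture is of the moment at which its call begins: read the wrist's pose just before it. There is no depth.
- order.close_job(): hands the job in; it is judged then, once.
The state is a dict: "clock": time; "joints": joint angles; "qd": joint speeds; "joint_torque": joint torques, N m; "tcp_pos": TCP position; "tcp_rot": TCP orientation; "wrist_force": force on the tool from outside, world axes, zero at the start; "moment": the same for the moment, N m; "finger_gap": finger opening in m; "grasp_force": force on a finger pad.
Only numpy, scipy, OpenCV 4.12 (cv2) and the standard library are available. Lean on these libraries where they do the work, as an engineer would, in place of code of your own. Each camera call takes 0.05 s, during which the arm holds its last target. There are 200 camera calls.

## Task

First stand the three reagent vessels upright in the metal spill trays that fit them: the larger amber bottle in the large round tray, the little dropper bottle in the small round tray, and the square staining jar squared up in the square tray. Only when all three stand there, set the single small culture dish flat on the white stage midway across between its two jaws and push the sliding jaw up until the dish is held against the fixed jaw. Put everything down gently, do not let it fall, and do not disturb the glass jar of wire loops standing on the bench.

Things in the scene. Friction and masses are not known exactly. Their poses are not given: they have to be found in the camera images.
- stock_bottle: Larger amber glass bottle with white label and black cap, standing upright and closed. Body 56 mm in diameter up to 66 mm height, then a tapering shoulder; cap 40 mm in diameter from 83 to 105 mm height (top of bottle). About 0.18 to 0.35 kg. Origin at the centre of its underside, z up. Can be grasped across the cap or across the body.
- dropper_bottle: Small amber bottle with white label and tall black cap, standing upright and closed. Body 36 mm in diameter up to 38 mm height; cap 24 mm in diameter from 50 to 75 mm height (top). 0.08 kg. Origin at the centre of its underside, z up.
- staining_jar: Square clear glass jar with white slides inside and a square white lid that is fixed on. Body 50 x 50 mm to 50 mm height; lid 54 x 54 mm from 50 to 62 mm height (top). About 0.13 to 0.23 kg. Origin at the centre of its underside, x and y along its sides, z up.
- dish: Round closed culture dish, clear plastic over a dull pink filling, 60 mm in diameter, 15 mm high, lying flat; the only single 60 mm dish (stacks of 90 mm dishes are bystanders). 0.05 kg. Origin at the centre of its underside, z up.
- big_round_tray: Large round metal spill tray, fixed to the bench: inner diameter 80 mm, outer 86 mm, rim 9 mm high, floor 3 mm thick (so a vessel's underside ends 3 mm above the origin). Origin at the centre of its underside.
- small_round_tray: Small round metal spill tray, fixed to the bench: inner diameter 58 mm, outer 64 mm, rim 9 mm high, floor 3 mm thick. Origin at the centre of its underside.
- square_tray: Square metal spill tray, fixed to the bench: inside 68 x 68 mm, outside 74 x 74 mm, rim 9 mm high, floor 3 mm thick. Origin at the centre of its underside, x and y along its sides. The jar may stand in it any of the four ways round.
- stage: White fixed block 200 mm (x) by 100 mm (y), flat top at 30 mm. Origin: centre of its underside; x points away from the robot within 0.25 rad. The dark fixed jaw (50 mm wide, 11 mm above the top) has its face at x = +65 mm, facing -x: a dish held against it lies at x = +35 mm, y near 0. With the sliding jaw open, x = +25 mm, y = 0 is midway between the jaws.
- jaw (a joint): Sliding jaw q, m: 0 open to 0.035, grows along stage +x to the fixed jaw; starts under 0.006. Its face, 12 mm above the stage top, is at stage x = -15 mm + q: it meets the held dish at 0.020. Pushed by an upright black tab 12 (x) by 18 mm (y), centre at stage x = -65 mm + q, y = 0, top 73 mm above the bench, on a bar with top at 37 mm. 2.5 N of friction; stays where left.
- loop_jar: Bystander: loose open clear glass jar, 52 mm in diameter and 85 mm high, with four wire loops standing in it up to 137 mm above the bench. Origin at the centre of its underside. Not to be disturbed.

How it is judged:
On the way, in this order (a step that is already met when the one before it is completed fails the run):
1. all three reagent vessels stand upright in their own trays, before the dish is on the stage (horizontal distance between stock_bottle and big_round_tray below 0.013 m and z of stock_bottle in the frame of big_round_tray between 0 and 0.006 m and angle between each of stock_bottle, dropper_bottle, staining_jar's own z axis and vertical below 0.08 rad and horizontal distance between dropper_bottle and small_round_tray below 0.013 m and z of dropper_bottle in the frame of small_round_tray between 0 and 0.006 m and horizontal distance between staining_jar and square_tray below 0.013 m and z of staining_jar in the frame of square_tray between 0 and 0.006 m and (angle between the x axis of staining_jar and the x axis of square_tray, either way round below 0.25 rad or angle between the x axis of staining_jar and the y axis of square_tray, either way round below 0.25 rad)), for 0.2 s.
2. the culture dish lies flat on the stage between the jaws, the sliding jaw still open (z of dish in the frame of stage between 0.026 and 0.034 m and y of dish in the frame of stage between -0.015 and 0.015 m and x of dish in the frame of stage between 0.008 and 0.04 m and angle between dish's own z axis and vertical below 0.08 rad), for 0.2 s.
3. the sliding jaw is closed so that the dish is held against the fixed jaw (all of step 2 and value of joint jaw above 0.017 m), for 0.2 s.
At the end, for the whole second after the job is handed in: Each vessel upright (0.08 rad) on its own tray's floor, centres within 13 mm, the jar's sides within 0.25 rad of the tray's; the dish flat on the stage between the jaws, within 15 mm of its centre line, the jaw closed on it (joint over 0.017, under 3 mm of play); all at rest (all of step 1 and all of step 3 and linear speed of each of stock_bottle, dropper_bottle, staining_jar, dish below 0.02 m/s and velocity of joint jaw below 0.01 m/s); the robot touches nothing.
It fails at once if the jar of loops is moved more than 20 mm or tipped over 0.3 rad (distance of loop_jar from where it was at the start of the episode above 0.02 m or angle between loop_jar's own z axis and vertical above 0.3 rad).
It fails at once if a vessel or the dish is let fall into its place (arrives faster than 0.7 m/s) ((horizontal distance between stock_bottle and big_round_tray below 0.05 m and z of stock_bottle in the frame of big_round_tray below 0.02 m and linear speed of stock_bottle above 0.7 m/s) or (horizontal distance between dropper_bottle and small_round_tray below 0.05 m and z of dropper_bottle in the frame of small_round_tray below 0.02 m and linear speed of dropper_bottle above 0.7 m/s) or (horizontal distance between staining_jar and square_tray below 0.05 m and z of staining_jar in the frame of square_tray below 0.02 m and linear speed of staining_jar above 0.7 m/s) or (horizontal distance between dish and stage below 0.06 m and z of dish in the frame of stage between 0.02 and 0.047 m and linear speed of dish above 0.7 m/s)).
It also fails if it takes over 120 s, if anything falls off the work surface, if the arm or the gripper's body presses on something with over 40 N, if the wrist force passes 120 N, or if a joint passes its speed limit or range.

## Working session

There is one attempt and no reset: what is moved stays moved. The work goes in short steps, Python scripts to look and compute and a tool call to move; the robot and the scene stay as the last step left them, time stands still between calls to the robot, and variables do not carry over. Pictures are saved under pics/ and viewed, at most 14 in all, crops included, and the job is handed in when it is done.

Besides the shell and the picture viewer there is one more tool, called as name(argument=value, ...) on one line, values as JSON. drive_tool: Moves the arm, as the interface text tells. Its arguments: {"type":"object","properties":{"series":{"type":"array","items":{"type":"array"}},"grip_force":{"type":"number"}},"required":["series"]}

```bash
mkdir -p pics; ls; cat > h.py <<'E'
import numpy as np, cv2
from bench import env, viewer, order
def K(f):
    fl=f["image"].shape[0]/2/np.tan(np.radians(f["vertical_fov"])/2); return fl,f["cx"],f["cy"]
def Rq(q):
    w,x,y,z=q
    from scipy.spatial.transform import Rotation
    return Rotation.from_quat([x,y,z,w]).as_matrix()
def ray(f,u,v,st=None):
    fl,cx,cy=K(f); d=np.array([(u-cx)/fl,(v-cy)/fl,1.])
    if "R" in f:
        R=np.array(f["R"]);return -R.T@np.array(f["t"]),R.T@d
    T=np.array(f["tool_from_camera"]);R=Rq(st["tcp_rot"]);
    return np.array(st["tcp_pos"])+R@T[:3,3],R@T[:3,:3]@d
def pt(f,u,v,z,st=None):
    o,d=ray(f,u,v,st);return o+d*(z-o[2])/d[2]
def proj(f,X,st=None):
    fl,cx,cy=K(f);X=np.array(X,float)
    if "R" in f: c=np.array(f["R"])@X+np.array(f["t"])
    else:
        T=np.array(f["tool_from_camera"]);p=Rq(st["tcp_rot"]).T@(X-np.array(st["tcp_pos"]));c=T[:3,:3].T@(p-T[:3,3])
    return np.array([fl*c[0]/c[2]+cx,fl*c[1]/c[2]+cy])
def grab(n):
    st=env.get_state();f=viewer.grab_frame(n);return f,st
E
python3 - <<'E'
from h import *
s=env.get_state();print(s,env.grasp_offset)
for n in("side","top","wrist"):
    f,st=grab(n);cv2.imwrite(f"pics/{n}0.png",f["image"]);np.save(f"pics/{n}0.npy",f,allow_pickle=True)
    print(n,f["vertical_fov"],f["cx"],f["cy"], ray(f,256,192,st))
E
```

```text
pics
{'clock': 0.0, 'joints': array([-1.44259461e+00,  4.91560747e-01,  1.55945342e+00, -4.32610011e-06,
        1.09166814e+00, -1.05603055e-01]), 'qd': array([ 0.00114316,  0.00063156,  0.00088709,  0.00049577,  0.00084266,
       -0.00023243]), 'joint_torque': array([-2.40897403e-03, -6.12653947e+01, -2.58188438e+01,  6.93266024e-02,
        4.81971481e-02, -7.80246728e-05]), 'tcp_pos': array([ 0.14478897, -0.60775352,  0.21405963]), 'tcp_rot': array([-5.44773090e-04,  9.93174430e-01,  1.16637276e-01, -8.07489786e-06]), 'wrist_force': array([-0.88728395,  0.05802211,  0.97499448]), 'moment': array([0.04165016, 0.0001444 , 0.00378245]), 'grasp_force': 0.0, 'finger_gap': 0.09508208527267462} -0.0188
side 51.741093716883924 262.70542362571496 189.42941854040166 (array([ 0.46015272, -0.72011437,  0.58539925]), array([ 0.06355045,  0.80483211, -0.59036903]))
top 51.96435307631252 253.6182752149763 188.63644445010718 (array([0.37868049, 0.00938432, 0.96189678]), array([ 0.16179737,  0.00780623, -0.98684858]))
wrist 65.80883018050615 258.93995623640194 194.6274001339795 (array([ 0.22576187, -0.58839924,  0.38445995]), array([-0.28372709, -0.0548884 , -0.95742507]))
```

View pics/top0.png

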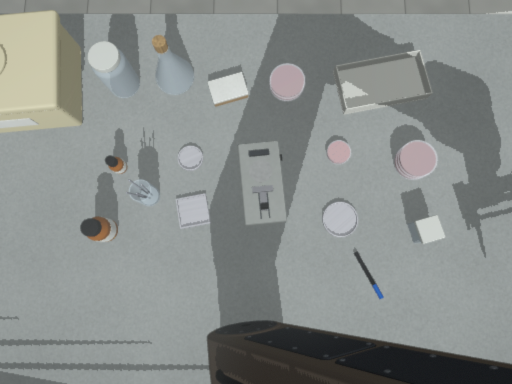

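View pics/side0.png

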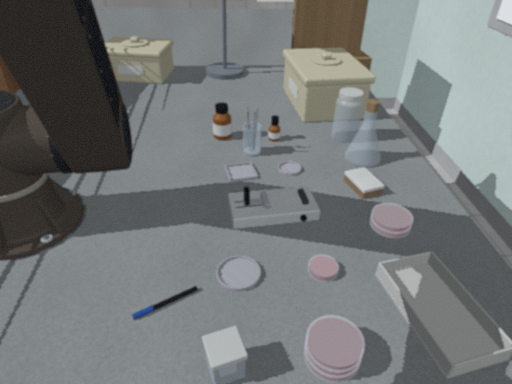

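The top view shows the stock bottle cap at (92,228), the dropper cap at (113,161), and the loop jar at (143,192). The small tray is at (190,157), the square tray at (193,209) and the stage at (262,182). The dish is at (339,152), the big tray at (340,218) and the staining jar lid at (430,230).

```bash
cat > m1.py <<'E'
from h import *
F={n:np.load(f"pics/{n}0.npy",allow_pickle=True).item() for n in("top","side")}
def comp(f,mask,roi):
    x0,y0,x1,y1=roi;m=np.zeros(mask.shape,np.uint8);m[y0:y1,x0:x1]=mask[y0:y1,x0:x1]
    c,_=cv2.findContours(m,cv2.RETR_EXTERNAL,cv2.CHAIN_APPROX_NONE);return max(c,key=cv2.contourArea)
t=F["top"];im=t["image"];hsv=cv2.cvtColor(im,cv2.COLOR_BGR2HSV);H,S,V=cv2.split(hsv)
def show(n,c,z):
    (a,b),(w,h),an=cv2.minAreaRect(c);m=cv2.moments(c);u,v=m["m10"]/m["m00"],m["m01"]/m["m00"]
    box=np.array([pt(t,*p,z)[:2] for p in cv2.boxPoints(((a,b),(w,h),an))])
    print(n,"px",round(u,1),round(v,1),"wh",round(w,1),round(h,1),"world",pt(t,u,v,z)[:2].round(4),"rectc",box.mean(0).round(4),"dir",np.arctan2(*(box[1]-box[0])[::-1]).round(3),np.linalg.norm(box[1]-box[0]).round(4),np.linalg.norm(box[2]-box[1]).round(4))
dark=((V<50)*255).astype(np.uint8)
show("stockcap",comp(t,dark,(75,210,110,240)),.095)
show("dropcap",comp(t,dark,(100,150,120,172)),.063)
pink=(((H<12)|(H>165))&(S>40)&(V>120)).astype(np.uint8)*255
show("dish",comp(t,pink,(320,135,360,168)),.012)
white=((V>195)&(S<40)).astype(np.uint8)*255
show("lid",comp(t,white,(410,210,450,248)),.062)
br=((V>150)&(S<60)).astype(np.uint8)*255
g=cv2.cvtColor(im,cv2.COLOR_BGR2GRAY)
for n,r in(("small",(172,140,210,175)),("sq",(170,185,216,235)),("big",(318,196,363,240)),("stage",(230,130,295,235))):
    x0,y0,x1,y1=r;th,_=cv2.threshold(g[y0:y1,x0:x1],0,255,cv2.THRESH_OTSU);print(n,th)
    show(n,comp(t,((g>th)*255).astype(np.uint8),r),.030 if n=="stage" else .009)
c=cv2.resize(im[130:280,80:460],None,fx=2,fy=2,interpolation=cv2.INTER_CUBIC);cv2.imwrite("pics/crop1.png",c)
E
python3 m1.py
```

```text
Traceback (most recent call last):
  File "m1.py", line 12, in <module>
    show("stockcap",comp(t,dark,(75,210,110,240)),.095)
                    ~~~~^^^^^^^^^^^^^^^^^^^^^^^^^
  File "m1.py", line 5, in comp
    c,_=cv2.findContours(m,cv2.RETR_EXTERNAL,cv2.CHAIN_APPROX_NONE);return max(c,key=cv2.contourArea)
                                                                           ~~~^^^^^^^^^^^^^^^^^^^^^^^
ValueError: max() iterable argument is empty
```

```bash
python3 - <<'E'
import numpy as np,cv2
f=np.load("pics/top0.npy",allow_pickle=True).item();im=f["image"];print(im.dtype,im.shape,im[228,92],im[161,113],cv2.imread("pics/top0.png")[228,92])
E
sed -i 's/^dark=.*/dark=((V<75)*255).astype(np.uint8)/' m1.py; python3 m1.py
```

```text
uint8 (384, 512, 3) [69 68 66] [66 66 64] [69 68 66]
stockcap px 90.8 227.0 wh 16.0 19.0 world [0.4405 0.3804] rectc [0.4405 0.3811] dir -1.564 0.0423 0.0353
dropcap px 111.3 160.8 wh 11.6 8.5 world [0.5986 0.3579] rectc [0.5986 0.3583] dir -0.394 0.02 0.0284Traceback (most recent call last):
  File "m1.py", line 15, in <module>
    show("dish",comp(t,pink,(320,135,360,168)),.012)
                ~~~~^^^^^^^^^^^^^^^^^^^^^^^^^^
  File "m1.py", line 5, in comp
    c,_=cv2.findContours(m,cv2.RETR_EXTERNAL,cv2.CHAIN_APPROX_NONE);return max(c,key=cv2.contourArea)
                                                                           ~~~^^^^^^^^^^^^^^^^^^^^^^^
ValueError: max() iterable argument is empty
```

```bash
sed -i 's/^pink=.*/i=im.astype(int);pink=((i[:,:,2]-i[:,:,1]>20)*255).astype(np.uint8)/; s/^white=.*/g=cv2.cvtColor(im,cv2.COLOR_BGR2GRAY);white=((g>175)*255).astype(np.uint8);print(hsv[152,339],im[230,430],im[240,460])/' m1.py; python3 m1.py
```

```text
stockcap px 90.8 227.0 wh 16.0 19.0 world [0.4405 0.3804] rectc [0.4405 0.3811] dir -1.564 0.0423 0.0353
dropcap px 111.3 160.8 wh 11.6 8.5 world [0.5986 0.3579] rectc [0.5986 0.3583] dir -0.394 0.02 0.0284
dish px 338.5 151.6 wh 20.5 19.8 world [ 0.6372 -0.187 ] rectc [ 0.6381 -0.1864] dir -0.778 0.0508 0.0509
[178  33 194] [206 210 205] [155 155 150]
lid px 430.3 229.2 wh 24.7 23.4 world [ 0.4431 -0.3789] rectc [ 0.4432 -0.379 ] dir -1.247 0.0542 0.0546
small 169.0
small px 189.7 155.8 wh 21.2 21.9 world [0.6255 0.183 ] rectc [0.6245 0.1829] dir -0.748 0.0549 0.0548
sq 166.0
sq px 191.8 209.3 wh 30.2 30.9 world [0.4913 0.1732] rectc [0.4874 0.1724] dir -1.383 0.0754 0.0744
big 170.0
big px 339.3 217.1 wh 32.3 31.0 world [ 0.4745 -0.1849] rectc [ 0.4748 -0.1849] dir -0.339 0.0761 0.0775
stage 133.0
stage px 263.7 185.4 wh 94.7 51.5 world [ 0.5477 -0.0015] rectc [ 0.5415 -0.0112] dir -1.468 0.1262 0.2306
```

View pics/crop1.png

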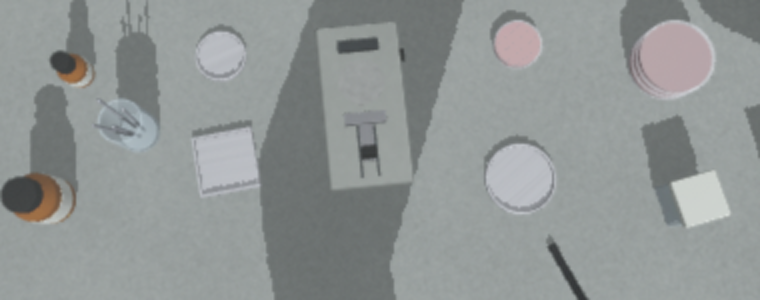

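The crop shows stage corners at (318,30), (395,24), (412,182) and (331,189), giving a yaw of about 0.094. The square tray has yaw of about 0.15 and the jaw is open. Next I'll triangulate the caps and get the first moves.

```bash
cat >> h.py <<'E'
def tri(rs):
    A=np.zeros((3,3));b=np.zeros(3)
    for o,d in rs:
        d=d/np.linalg.norm(d);P=np.eye(3)-np.outer(d,d);A+=P;b+=P@o
    X=np.linalg.solve(A,b);return X,[np.linalg.norm((np.eye(3)-np.outer(d,d)/(d@d))@(X-o)) for o,d in rs]
def go(xyz,yaw,st=None):
    "shift in tool axes (mm) and turn to reach TCP xyz, yaw of tool x"
    st=st or env.get_state();R=Rq(st["tcp_rot"]);y0=np.arctan2(R[1,0],R[0,0])
    s=R.T@(np.array(xyz)-st["tcp_pos"])*1000;t=y0-yaw
    print("shift",s.round(1),"turn",round((t+np.pi)%(2*np.pi)-np.pi,3),"yaw0",round(y0,3))
E
python3 - <<'E'
from h import *
T,S=[np.load(f"pics/{n}0.npy",allow_pickle=True).item() for n in("top","side")]
def blob(f,thr,roi):
    x0,y0,x1,y1=roi;g=cv2.cvtColor(f["image"],cv2.COLOR_BGR2GRAY)[y0:y1,x0:x1]
    n,l,s,c=cv2.connectedComponentsWithStats((g<thr).astype(np.uint8));k=1+np.argmax(s[1:,4]);return c[k]+[x0,y0],s[k]
for n,a,b in(("stock",(90.8,227),(205,95,240,116)),("drop",(111.3,160.8),(265,110,285,126))):
    c,s=blob(S,75,b);print(n,c,s,tri([ray(T,*a),ray(S,*c)]))
cr=lambda u,v,z:pt(T,u/2+80,v/2+130,z)[:2]
C=np.array([cr(*p,.03) for p in((318,30),(395,24),(412,182),(331,189))]);print("stage",C.round(3),C.mean(0),np.linalg.norm(C[1]-C[0]),np.linalg.norm(C[2]-C[1]),[np.arctan2(*(C[i]-C[j])[::-1]).round(3) for i,j in((0,3),(1,2))])
print("tab top",cr(369,152,.073),"loopbase",cr(141,133,0))
C=np.array([cr(*p,.009) for p in((192,133),(250,127),(259,186),(203,195))]);print("sq",C.mean(0),[np.arctan2(*(C[i]-C[j])[::-1]).round(3) for i,j in((0,3),(1,2))])
print("small",cr(220,54,.009),"big",cr(520,177,.009))
go((.443,-.379,.2),0.324)
E
```

```text
stock [221.64963504 108.64963504] [ 10   8  14  13 137] (array([0.44047459, 0.38360606, 0.08750697]), [np.float64(0.0004936925895936827), np.float64(0.0004936925895938048)])
drop [274.6440678  120.45762712] [ 7  6  7 10 59] (array([0.59863241, 0.35948331, 0.05850009]), [np.float64(0.001024854631746827), np.float64(0.0010248546317467636)])
stage [[ 0.648  0.059]
 [ 0.656 -0.035]
 [ 0.462 -0.055]
 [ 0.453  0.041]] [0.55488671 0.00262952] 0.09456384913383536 0.19443939169900815 [np.float64(0.093), np.float64(0.101)]
tab top [ 0.4923004  -0.00311157] loopbase [0.52360255 0.27832066]
sq [0.48953578 0.17016376] [np.float64(0.214), np.float64(0.178)]
small [0.62244674 0.18215944] big [ 0.47118326 -0.18647791]
shift [ 343.1 -153.5   14.4] turn -0.09 yaw0 0.234
```

drive_tool(series=[[[343,-153,0],-0.09,1],[[343,-153,0],-0.09,1],[[343,-153,0],-0.09,1],[[343,-153,0],-0.09,1],[[343,-153,0],-0.09,1],[[343,-153,0],-0.09,1],[[343,-153,0],-0.09,1],[[343,-153,0],-0.09,1],[[343,-153,0],-0.09,1],[[343,-153,0],-0.09,1],[[343,-153,0],-0.09,1],[[343,-153,0],-0.09,1]], grip_force=25)

```text
clock: 1.15
tcp_pos: [0.4428, -0.3797, 0.2144]
tcp_rot: [-0.0, 0.987, 0.162, -0.0]
wrist_force: [-0.1, -0.4, 0.7]
finger_gap: 0.0951
grasp_force: 0.0
```

```bash
python3 - <<'E'
from h import *
f,st=grab("wrist");cv2.imwrite("pics/w1.png",f["image"]);print(st["clock"],st["tcp_pos"])
g=cv2.cvtColor(f["image"],cv2.COLOR_BGR2GRAY);u,v=proj(f,(.443,-.379,.062),st);print(u,v,g[int(v),int(u)])
m=(g>180).astype(np.uint8);c,_=cv2.findContours(m,0,1);c=[k for k in c if cv2.contourArea(k)>300]
for k in c:
    r=cv2.minAreaRect(k);B=np.array([pt(f,*p,.062,st) for p in cv2.boxPoints(r)]);print(r,B.mean(0),np.arctan2(*(B[1]-B[0])[1::-1]),[np.linalg.norm(B[i]-B[i+1]) for i in(0,1)])
E
```

```text
1.15 [ 0.44282441 -0.37969872  0.21440635]
259.194530728768 179.65204683703521 238
((259.47613525390625, 178.71588134765625), (48.43976974487305, 45.97447204589844), 1.9091522693634033) [ 0.4435277  -0.37915431  0.062     ] 0.2678902031438562 [np.float64(0.05307095966429819), np.float64(0.053015133713696205)]
((115.0, 97.5), (73.0, 70.0), 90.0) [ 0.4772856  -0.20992553  0.062     ] -1.2470289133962127 [np.float64(0.07002147436259733), np.float64(0.07227487609238352)]
((304.5, 34.5), (69.0, 89.0), 90.0) [ 0.59452482 -0.37470742  0.062     ] -1.2472866782436458 [np.float64(0.08413762798923492), np.float64(0.060606767260233646)]
```

View pics/w1.png

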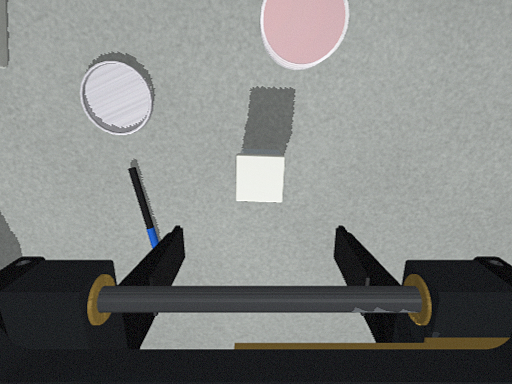

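The wrist view shows the jar lid at (259,179), matching the top-view estimate with yaw about 0.29, and the big tray at (117,97).

drive_tool(series=[[[1,0,40],0.03,1],[[1,0,80],0.03,1],[[1,0,120],0.03,1],[[1,0,150],0.03,1],[[1,0,168],0.03,1],[[1,0,177],0.03,1],[[1,0,177],0.03,1],[[1,0,177],0.03,-0.5],[[1,0,177],0.03,-0.5],[[1,0,177],0.03,-0.5],[[1,0,177],0.03,-0.5],[[1,0,177],0.03,-0.5],[[1,0,177],0.03,-0.5],[[1,0,170],0.03,-0.5],[[1,0,150],0.03,-0.5],[[1,0,120],0.03,-0.5],[[1,0,80],0.03,-0.5],[[1,0,40],0.03,-0.5],[[1,0,40],0.03,-0.5]], grip_force=25)

```text
clock: 2.78
tcp_pos: [0.4458, -0.3811, 0.1822]
tcp_rot: [0.004, 0.989, 0.146, 0.003]
wrist_force: [0.6, -1.7, -1.8]
finger_gap: 0.0539
grasp_force: 25.0
```

```bash
python3 - <<'E'
from h import *
st=env.get_state();print(st["finger_gap"],st["tcp_pos"],st["joints"]);go((.489,.171,.17),0.18)
f,s=grab("wrist");cv2.imwrite("pics/w2.png",f["image"])
E
```

```text
0.05385071759381758 [ 0.44582093 -0.38111767  0.1822343 ] [-8.19901813e-01  4.66938800e-01  1.70055440e+00 -1.64061225e-05
  9.63441463e-01  4.56874101e-01]
shift [ 201.3 -516.     8.2] turn 0.114 yaw0 0.294
```

drive_tool(series=[[[160,-380,-35],0.114,-0.5],[[160,-380,-35],0.114,-0.5],[[160,-380,-35],0.114,-0.5],[[160,-380,-35],0.114,-0.5],[[160,-380,-35],0.114,-0.5],[[160,-380,-35],0.114,-0.5],[[160,-380,-35],0.114,-0.5],[[160,-380,-35],0.114,-0.5],[[160,-380,-35],0.114,-0.5],[[160,-380,-35],0.114,-0.5],[[160,-380,-35],0.114,-0.5],[[160,-380,-35],0.114,-0.5],[[160,-380,-35],0.114,-0.5],[[160,-380,-35],0.114,-0.5]])

```text
clock: 4.0
tcp_pos: [0.4868, 0.0297, 0.209]
tcp_rot: [0.0, 0.996, 0.089, -0.001]
wrist_force: [0.5, 0.4, -2.0]
finger_gap: 0.0537
grasp_force: 25.0
```

```bash
python3 - <<'E'
from h import *
f,st=grab("wrist");cv2.imwrite("pics/w3.png",f["image"]);np.save("pics/w3.npy",(f,st),allow_pickle=True);print(st["tcp_pos"],st["finger_gap"])
print(proj(f,(.489,.171,.009),st),proj(f,(.624,.183,.009),st))
E
```

```text
[0.48675933 0.02973185 0.20897645] 0.053651394934444735
[148.45845381 149.02332239] [145.84884626  27.60292194]
```

View pics/w3.png

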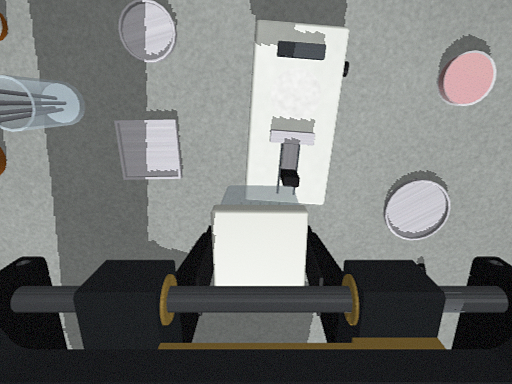

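The wrist view shows the square tray corners at (114,120), (179,118), (182,179) and (119,180). The small tray is at (148,30), the big tray at (417,209), the dish at (468,78), and the stage edges run (257,22)-(348,28)-(323,204).

```bash
python3 - <<'E'
from h import *
f,st=np.load("pics/w3.npy",allow_pickle=True)
P=lambda u,v,z:pt(f,u,v,z,st)[:2]
C=np.array([P(*p,.009) for p in((114,120),(179,118),(182,179),(119,180))]);print("sq",C.mean(0),[np.linalg.norm(C[i]-C[i-1]).round(4) for i in range(4)],[np.arctan2(*(C[i]-C[j])[::-1]).round(3) for i,j in((0,3),(1,2),(1,0),(2,3))])
print("small",P(148,30,.009),"big",P(417,209,.009),"dish",P(468.5,78,.012))
print("stage",[P(*p,.03).round(4) for p in((257,20),(348,28),(323,205))],"fixedjaw top face", P(277,59,.041),P(324,59,.041),"tab",P(290,177,.073))
go((.489,.171,.11),0.18)
E
```

```text
sq [0.48757639 0.17081234] [np.float64(0.0752), np.float64(0.0791), np.float64(0.0761), np.float64(0.0813)] [np.float64(0.118), np.float64(0.148), np.float64(-1.363), np.float64(-1.376)]
small [0.62203407 0.18048432] big [ 0.47238827 -0.18507708] dish [ 0.63740748 -0.1879961 ]
stage [array([0.6484, 0.0616]), array([ 0.658 , -0.0336]), array([ 0.4621, -0.0551])] fixedjaw top face [0.61413689 0.03422187] [ 0.6228263 -0.014091 ] tab [ 0.49967757 -0.00075758]
shift [  27.3 -138.9   99.1] turn -0.002 yaw0 0.178
```

drive_tool(series=[[[26,-139,20],0.01,-0.5],[[26,-139,40],0.01,-0.5],[[26,-139,60],0.01,-0.5],[[26,-139,80],0.01,-0.5],[[26,-139,100],0.01,-0.5],[[26,-139,130],0.01,-0.5],[[26,-139,150],0.01,-0.5],[[26,-139,160],0.01,-0.5],[[26,-139,165],0.01,-0.5],[[26,-139,168],0.01,-0.5],[[26,-139,169],0.01,-0.5],[[26,-139,169],0.01,-0.5],[[26,-139,169],0.01,0.4],[[26,-139,169],0.01,0.5],[[26,-139,169],0.01,0.5],[[26,-139,169],0.01,0.5],[[26,-139,140],0.01,0.5],[[26,-139,100],0.01,0.5],[[26,-139,60],0.01,0.6],[[26,-139,20],0.01,1]])

```text
clock: 5.72
tcp_pos: [0.4874, 0.1718, 0.1912]
tcp_rot: [0.0, 0.996, 0.085, -0.0]
wrist_force: [0.9, -0.3, -1.1]
finger_gap: 0.0783
grasp_force: 0.0
```

```bash
python3 - <<'E'
from h import *
st=env.get_state();print(st["tcp_pos"],st["finger_gap"],st["wrist_force"])
f,st=grab("wrist");cv2.imwrite("pics/w4.png",f["image"])
g=cv2.cvtColor(f["image"],cv2.COLOR_BGR2GRAY)
m=(g>185).astype(np.uint8);m[:100]=0;c,_=cv2.findContours(m,0,1)
for k in c:
    if cv2.contourArea(k)<900: continue
    r=cv2.minAreaRect(k);B=np.array([pt(f,*p,.065,st) for p in cv2.boxPoints(r)]);print(r,B.mean(0),np.arctan2(*(B[1]-B[0])[1::-1]),[np.linalg.norm(B[i]-B[i+1]) for i in(0,1)])
a=(.4405,.3835);l=(.5236,.2783);d=(.5986,.3595)
print(np.hypot(a[0]-l[0],a[1]-l[1]),np.hypot(d[0]-l[0],d[1]-l[1]),np.arctan2(l[1]-a[1],l[0]-a[0]),np.arctan2(l[1]-d[1],l[0]-d[0]))
E
```

```text
[0.4874395  0.17182957 0.19123358] 0.07830980511875422 [ 0.93784234 -0.32432152 -1.07225128]
((262.5, 176.5), (67.0, 57.0), 90.0) [0.49688156 0.17035852 0.065     ] -1.4016363869729571 [np.float64(0.05659007218764522), np.float64(0.07086623452564289)]
((417.033203125, 161.32095336914062), (90.06135559082031, 141.33767700195312), 10.491477012634277) [0.53493759 0.01821217 0.065     ] 0.09907881826714435 [np.float64(0.14089025232381036), np.float64(0.087284864069426)]
0.13406211247030234 0.11053705261133033 -0.9022295838411418 -2.3165226142682647
```

View pics/w4.png

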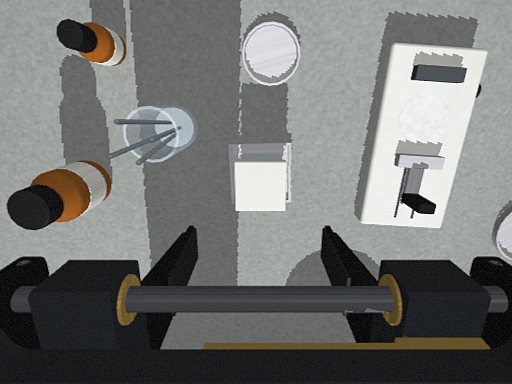

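The view shows the jar's lid at (261,187) sitting within the square tray. The stock cap top is at about (35,208) and the dropper cap top at about (70,34).

```bash
python3 - <<'E'
from h import *
f,st=grab("wrist");print(st["tcp_pos"])
g=cv2.cvtColor(f["image"],cv2.COLOR_BGR2GRAY)
n,l,s,c=cv2.connectedComponentsWithStats((g[:240,:140]<70).astype(np.uint8));print([(s[i],c[i]) for i in range(1,n) if s[i,4]>200])
print(pt(f,34,208,.103,st),pt(f,71,35,.072,st))
go((.4405,.383,.2),.17)
E
```

```text
[0.49013179 0.1725421  0.19848647]
[(array([ 65,  27,  39,  32, 913], dtype=int32), array([83.48849945, 42.69989047])), (array([  15,  171,   79,   60, 2233], dtype=int32), array([ 47.49529781, 203.24585759]))]
[0.4420724  0.38233714 0.103     ] [0.6017923  0.36433009 0.072     ]
shift [ -13.2 -215.8   -4.8] turn -0.0 yaw0 0.17
```

drive_tool(series=[[[-13,-216,-10],0,1],[[-13,-216,-10],0,1],[[-13,-216,-10],0,1],[[-13,-216,-10],0,1],[[-13,-216,-10],0,1],[[-13,-216,-10],0,1],[[-13,-216,-10],0,1],[[-13,-216,-10],0,1],[[-13,-216,-10],0,1],[[-13,-216,-10],0,1]])

```text
clock: 6.65
tcp_pos: [0.439, 0.3813, 0.1994]
tcp_rot: [0.0, 0.996, 0.084, -0.0]
wrist_force: [-0.1, -0.1, 0.0]
finger_gap: 0.0951
grasp_force: 0.0
```

```bash
python3 - <<'E'
from h import *
f,st=grab("wrist");cv2.imwrite("pics/w5.png",f["image"]);go((.441,.3825,.081),.17)
g=cv2.cvtColor(f["image"],cv2.COLOR_BGR2GRAY);print(st["tcp_pos"],proj(f,(.441,.3825,.105),st))
m=(g[:260,200:320]<70).astype(np.uint8);n,l,s,c=cv2.connectedComponentsWithStats(m);print([(s[i],c[i]) for i in range(1,n) if s[i,4]>200])
E
```

```text
shift [  2.1  -0.8 118.5] turn -0.002 yaw0 0.168
[0.43904104 0.38131749 0.19944889] [258.63199218 193.23346771]
[(array([ 99,   5,  21,  35, 566], dtype=int32), array([110.66254417,  23.23144876])), (array([  40,  170,   42,   44, 1446], dtype=int32), array([ 60.53526971, 191.76417704]))]
```

View pics/w5.png

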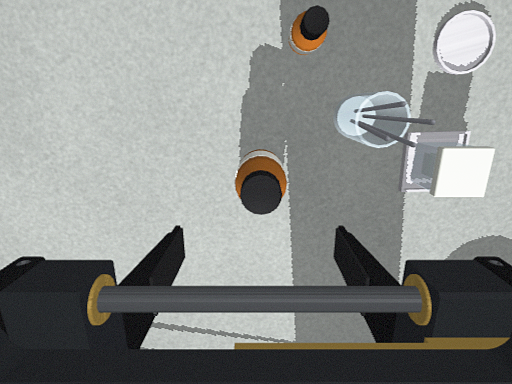

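The cap top is at (260,192), matching the expected projection, so I'll grasp it by the cap.

drive_tool(series=[[[2,0,40],0,1],[[2,0,75],0,1],[[2,0,100],0,1],[[2,0,114],0,1],[[2,0,119],0,1],[[2,0,119],0,1],[[2,0,119],0,-0.6],[[2,0,119],0,-0.6],[[2,0,119],0,-0.6],[[2,0,119],0,-0.6],[[2,0,119],0,-0.6],[[2,0,119],0,-0.6],[[2,0,119],0,-0.6],[[2,0,119],0,-0.6],[[2,0,113],0,-0.6],[[2,0,95],0,-0.6],[[2,0,65],0,-0.6],[[2,0,30],0,-0.6],[[2,0,-5],0,-0.6],[[2,0,-40],0,-0.6]], grip_force=40)

```text
clock: 8.37
tcp_pos: [0.4399, 0.3828, 0.2412]
tcp_rot: [0.0, 0.996, 0.085, -0.0]
wrist_force: [0.7, 0.4, -2.4]
finger_gap: 0.0394
grasp_force: 39.9
```

```bash
python3 - <<'E'
from h import *
st=env.get_state();print(st["finger_gap"],st["tcp_pos"],st["wrist_force"]);go((.4725,-.1855,.239),.17)
E
```

```text
0.03940331149182503 [0.439925   0.38277621 0.24122509] [ 0.72513546  0.44544099 -2.42692448]
shift [-63.9 565.6   2.6] turn -0.0 yaw0 0.17
```

drive_tool(series=[[[-64,566,0],0,-0.6],[[-64,566,0],0,-0.6],[[-64,566,0],0,-0.6],[[-64,566,0],0,-0.6],[[-64,566,0],0,-0.6],[[-64,566,0],0,-0.6],[[-64,566,0],0,-0.6],[[-64,566,0],0,-0.6],[[-64,566,0],0,-0.6],[[-64,566,0],0,-0.6],[[-64,566,0],0,-0.6],[[-64,566,0],0,-0.6],[[-64,566,0],0,-0.6],[[-64,566,0],0,-0.6],[[-64,566,0],0,-0.6],[[-64,566,0],0,-0.6],[[-64,566,0],0,-0.6]])

```text
clock: 9.78
tcp_pos: [0.4726, -0.185, 0.2395]
tcp_rot: [-0.0, 0.996, 0.085, -0.0]
wrist_force: [0.7, 0.3, -3.1]
finger_gap: 0.0392
grasp_force: 39.9
```

```bash
python3 - <<'E'
from h import *
f,st=grab("wrist");cv2.imwrite("pics/w6.png",f["image"]);print(st["tcp_pos"],st["finger_gap"]);go((.4725,-.1855,.084),.17)
print(proj(f,(.4725,-.1855,.009),st))
f,st=grab("side");cv2.imwrite("pics/s6.png",f["image"])
E
```

```text
[ 0.47259938 -0.18504204  0.23947524] 0.0391684056285487
shift [ -0.3   0.9 155.6] turn 0.0 yaw0 0.17
[259.95371593 165.73471794]
```

View pics/w6.png

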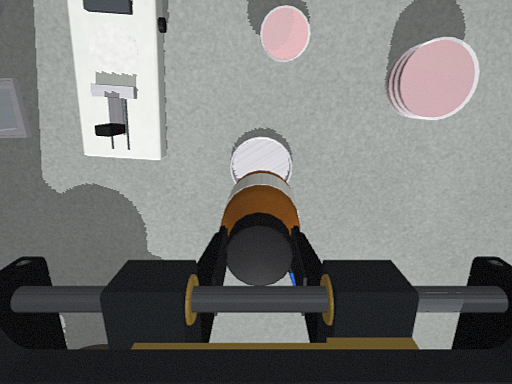

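The tray spans columns 231-292 directly under the bottle, centred at about 261 against the predicted 260. I'll lower it gently.

drive_tool(series=[[[0,0,35],0,-0.6],[[0,0,70],0,-0.6],[[0,0,100],0,-0.6],[[0,0,125],0,-0.6],[[0,0,140],0,-0.6],[[0,0,148],0,-0.6],[[0,0,152],0,-0.6],[[0,0,154],0,-0.6],[[0,0,155],0,-0.6],[[0,0,155],0,-0.6],[[0,0,155],0,-0.6],[[0,0,155],0,0.3],[[0,0,155],0,0.3],[[0,0,155],0,0.3],[[0,0,155],0,0.3],[[0,0,140],0,0.5],[[0,0,110],0,0.5],[[0,0,70],0,0.5],[[0,0,30],0,0.5],[[0,0,0],0,0.5]])

```text
clock: 11.55
tcp_pos: [0.4733, -0.1855, 0.2427]
tcp_rot: [0.001, 0.996, 0.085, 0.001]
wrist_force: [0.2, 0.2, -0.2]
finger_gap: 0.0709
grasp_force: 0.0
```

```bash
python3 - <<'E'
from h import *
f,st=grab("wrist");cv2.imwrite("pics/w7.png",f["image"]);print(st["tcp_pos"],st["finger_gap"])
g=cv2.cvtColor(f["image"],cv2.COLOR_BGR2GRAY);m=(g[120:250,200:320]<70).astype(np.uint8);n,l,s,c=cv2.connectedComponentsWithStats(m)
for i in range(1,n):
    if s[i,4]>200: print(s[i],c[i],pt(f,c[i][0]+200,c[i][1]+120,.106,st))
go((.5995,.3615,.22),.0)
E
```

```text
[ 0.47328078 -0.18546191  0.24267613] 0.0709470274865072
[  38   32   40   51 1325] [57.86490566 59.45962264] [ 0.47774653 -0.18305056  0.106     ]
shift [ 215.4 -518.9   25.9] turn 0.17 yaw0 0.17
```

drive_tool(series=[[[215,-519,23],-0.655,0.5],[[215,-519,23],-0.655,0.5],[[215,-519,23],-0.655,0.5],[[215,-519,23],-0.655,0.5],[[215,-519,23],-0.655,0.5],[[215,-519,23],-0.655,0.5],[[215,-519,23],-0.655,0.5],[[215,-519,23],-0.655,0.5],[[215,-519,23],-0.655,0.5],[[215,-519,23],-0.655,0.5],[[215,-519,23],-0.655,0.5],[[215,-519,23],-0.655,0.5],[[215,-519,23],-0.655,0.5],[[215,-519,23],-0.655,0.5],[[215,-519,23],-0.655,0.3],[[215,-519,23],-0.655,0.3],[[215,-519,23],-0.655,0.3]])

```text
clock: 13.02
tcp_pos: [0.5969, 0.3617, 0.2161]
tcp_rot: [0.0, 0.916, 0.401, -0.001]
wrist_force: [-0.2, -0.0, 0.5]
finger_gap: 0.0622
grasp_force: 0.0
```

```bash
python3 - <<'E'
from h import *
f,st=grab("wrist");cv2.imwrite("pics/w8.png",f["image"]);print(st["tcp_pos"],st["finger_gap"],st["joints"])
g=cv2.cvtColor(f["image"],cv2.COLOR_BGR2GRAY);m=(g[100:250,210:310]<70).astype(np.uint8);n,l,s,c=cv2.connectedComponentsWithStats(m)
for i in range(1,n):
    if s[i,4]>100: print(s[i],c[i],pt(f,c[i][0]+210,c[i][1]+100,.073,st))
go((.5995,.3615,.05),.825)
E
```

```text
[0.5969442  0.36172282 0.21605815] 0.062156523688821956 [ 4.50327531e-01  5.97665838e-01  1.35691134e+00 -2.59638582e-04
  1.18808141e+00  1.19640253e+00]
[ 43  70  21  26 426] [52.77699531 82.39671362] [0.59916525 0.35985628 0.073     ]
shift [  1.8   1.6 166.5] turn -0.001 yaw0 0.824
```

View pics/w8.png

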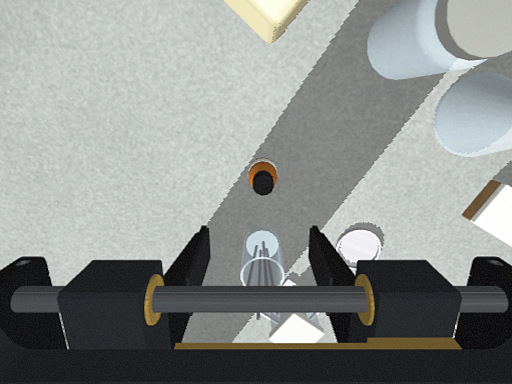

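The dropper cap is at (263,182), midway between the fingers. The loop jar lies behind at (262,270), clear of the finger line.

drive_tool(series=[[[2,2,40],0,0.3],[[2,2,80],0,0.3],[[2,2,120],0,0.3],[[2,2,150],0,0.3],[[2,2,162],0,0.3],[[2,2,167],0,0.3],[[2,2,167],0,0.3],[[2,2,167],0,-0.8],[[2,2,167],0,-0.8],[[2,2,167],0,-0.8],[[2,2,167],0,-0.8],[[2,2,167],0,-0.8],[[2,2,167],0,-0.8],[[2,2,162],0,-0.8],[[2,2,145],0,-0.8],[[2,2,110],0,-0.8],[[2,2,70],0,-0.8],[[2,2,30],0,-0.8],[[2,2,-5],0,-0.8],[[2,2,-5],0,-0.8]], grip_force=20)

```text
clock: 14.73
tcp_pos: [0.602, 0.3635, 0.2301]
tcp_rot: [-0.0, 0.916, 0.401, 0.006]
wrist_force: [0.5, 0.7, 0.3]
finger_gap: 0.0234
grasp_force: 20.0
```

```bash
python3 - <<'E'
from h import *
st=env.get_state();print(st["finger_gap"],st["tcp_pos"],st["wrist_force"]);go((.622,.181,.22),.17)
E
```

```text
0.023424724542286147 [0.60201923 0.363493   0.23013728] [0.4948223  0.66531893 0.30707698]
shift [-120.6  138.5    9.4] turn 0.655 yaw0 0.825
```

drive_tool(series=[[[-121,138,0],0.655,-0.8],[[-121,138,0],0.655,-0.8],[[-121,138,0],0.655,-0.8],[[-121,138,0],0.655,-0.8],[[-121,138,0],0.655,-0.8],[[-121,138,0],0.655,-0.8],[[-121,138,0],0.655,-0.8],[[-121,138,0],0.655,-0.8],[[-121,138,0],0.655,-0.8],[[-121,138,0],0.655,-0.8]])

```text
clock: 15.57
tcp_pos: [0.6191, 0.1807, 0.2215]
tcp_rot: [0.0, 0.996, 0.086, -0.0]
wrist_force: [0.0, 1.3, -0.6]
finger_gap: 0.0235
grasp_force: 20.0
```

```bash
python3 - <<'E'
from h import *
f,st=grab("wrist");cv2.imwrite("pics/w9.png",f["image"]);print(st["tcp_pos"],st["finger_gap"]);go((.622,.181,.051),.17)
print(proj(f,(.622,.181,.009),st))
E
```

```text
[0.61910763 0.1807078  0.22150444] 0.023514309618893104
shift [  2.9   0.2 170.5] turn 0.002 yaw0 0.172
[259.66478022 166.33295592]
```

View pics/w9.png

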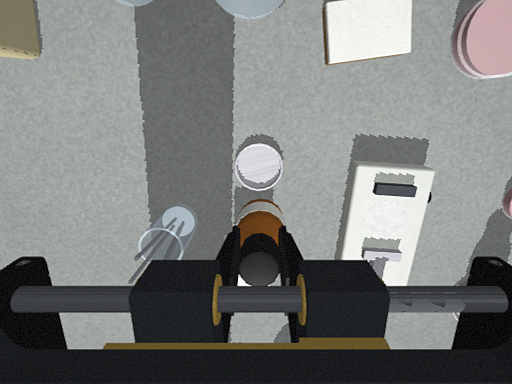

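The tray is at (259,166), exactly as predicted. I'll turn the tool to ψ≈−0.5 for more clearance from the loop jar and then lower.

drive_tool(series=[[[3,0,0],0.67,-0.8],[[3,0,0],0.67,-0.8],[[3,0,0],0.67,-0.8],[[3,0,0],0.67,-0.8],[[3,0,20],0.67,-0.8],[[3,0,55],0.67,-0.8],[[3,0,90],0.67,-0.8],[[3,0,125],0.67,-0.8],[[3,0,150],0.67,-0.8],[[3,0,162],0.67,-0.8],[[3,0,167],0.67,-0.8],[[3,0,169],0.67,-0.8],[[3,0,170],0.67,-0.8],[[3,0,170],0.67,-0.8],[[3,0,170],0.67,-0.8],[[3,0,170],0.67,0],[[3,0,170],0.67,0],[[3,0,170],0.67,0],[[3,0,170],0.67,0],[[3,0,155],0.67,0]])

```text
clock: 17.28
tcp_pos: [0.621, 0.1802, 0.0644]
tcp_rot: [0.001, 0.969, -0.248, -0.002]
wrist_force: [0.1, -0.5, 0.1]
finger_gap: 0.0464
grasp_force: 0.0
```

drive_tool(series=[[[0,0,-40],0,0],[[0,0,-80],0,0],[[0,0,-120],0,0],[[0,0,-155],0,0.3],[[0,0,-155],0,0.5],[[0,0,-155],0,0.5]])

```text
clock: 17.78
tcp_pos: [0.6228, 0.1806, 0.2237]
tcp_rot: [-0.001, 0.969, -0.247, 0.002]
wrist_force: [0.1, -0.0, -0.6]
finger_gap: 0.0622
grasp_force: 0.0
```

```bash
python3 - <<'E'
from h import *
f,st=grab("wrist");cv2.imwrite("pics/w10.png",f["image"]);print(st["tcp_pos"],st["finger_gap"],st["clock"])
t,_=grab("top");s,_=grab("side");
cv2.imwrite("pics/ts10.png",cv2.resize(np.vstack([t["image"][130:250,80:460],s["image"][90:300,130:510]]),None,fx=1.75,fy=1.75))
go((.6375,-.1875,.2),.096)
E
```

```text
[0.62278699 0.18055754 0.22366222] 0.062181003627038704 17.7833
shift [190.3 315.1  20.2] turn -0.596 yaw0 -0.5
```

View pics/ts10.png

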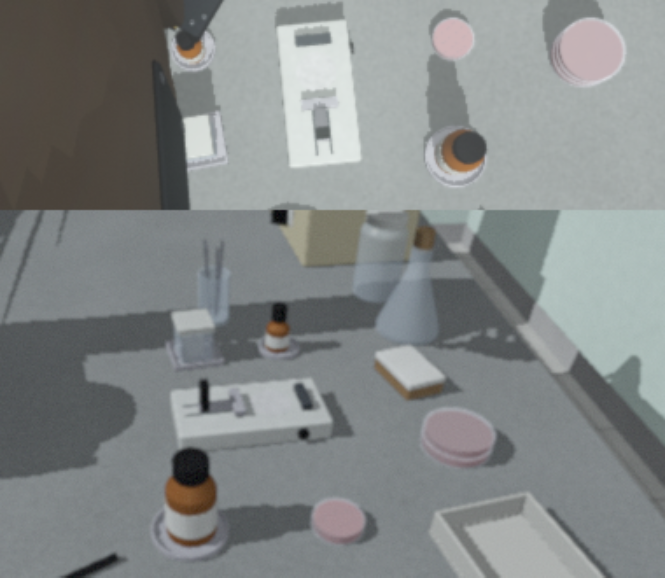

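All three vessels stand upright in their trays: the stock bottle at (460,150), the dropper at (277,340) and the jar at (195,340) in the composite. Now the dish.

drive_tool(series=[[[190,315,20],-0.596,0.6],[[190,315,20],-0.596,0.6],[[190,315,20],-0.596,0.6],[[190,315,20],-0.596,0.6],[[190,315,20],-0.596,0.6],[[190,315,20],-0.596,0.6],[[190,315,20],-0.596,0.6],[[190,315,20],-0.596,0.6],[[190,315,20],-0.596,0.6],[[190,315,20],-0.596,0.6],[[190,315,20],-0.596,0.6],[[190,315,20],-0.596,0.6],[[190,315,20],-0.596,0.6],[[190,315,20],-0.596,0.6]])

```text
clock: 19.1
tcp_pos: [0.638, -0.1857, 0.2014]
tcp_rot: [-0.0, 0.999, 0.049, -0.0]
wrist_force: [0.1, -0.2, -0.6]
finger_gap: 0.0759
grasp_force: 0.0
```

```bash
python3 - <<'E'
from h import *
f,st=grab("wrist");cv2.imwrite("pics/w11.png",f["image"]);np.save("pics/w11.npy",(f,st),allow_pickle=True);print(st["tcp_pos"],st["finger_gap"])
i=f["image"].astype(int);m=((i[:,:,2]-i[:,:,1]>20)*255).astype(np.uint8);m[:,:200]=0;m[:,320:]=0
c,_=cv2.findContours(m,0,1);k=max(c,key=cv2.contourArea);(a,b),w,_=cv2.fitEllipse(k);X=pt(f,a,b,.012,st);print(a,b,w,X);go((X[0],X[1],.004),.096)
E
```

```text
[ 0.63795451 -0.18572349  0.20137804] 0.07590493768758319
260.5755920410156 172.626953125 (43.239410400390625, 43.65550231933594) [ 0.63777346 -0.18709456  0.012     ]
shift [ -0.4   1.3 197.6] turn 0.001 yaw0 0.097
```

View pics/w11.png

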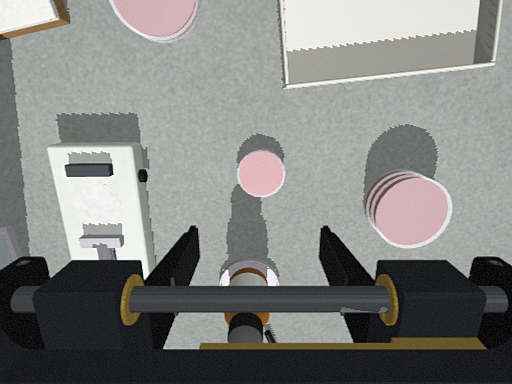

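The dish is at (260,173), centred between the fingers, with the stack clear at (408,208).

drive_tool(series=[[[0,1,40],0,0.6],[[0,1,80],0,0.6],[[0,1,120],0,0.6],[[0,1,155],0,0.6],[[0,1,180],0,0.6],[[0,1,192],0,0.6],[[0,1,196],0,0.6],[[0,1,196],0,0.6],[[0,1,196],0,-0.2],[[0,1,196],0,-0.2],[[0,1,196],0,-0.2],[[0,1,196],0,-0.2],[[0,1,196],0,-0.2],[[0,1,190],0,-0.2],[[0,1,170],0,-0.2],[[0,1,140],0,-0.2],[[0,1,100],0,-0.2],[[0,1,65],0,-0.2],[[0,1,60],0,-0.2]], grip_force=15)

```text
clock: 20.73
tcp_pos: [0.6401, -0.1889, 0.1488]
tcp_rot: [0.002, 0.999, 0.048, 0.004]
wrist_force: [-0.2, -1.1, -0.6]
finger_gap: 0.0594
grasp_force: 15.0
```

```bash
python3 - <<'E'
from h import *
st=env.get_state();print(st["finger_gap"],st["tcp_pos"],st["grasp_force"]);go((.581,.0055,.14),.10)
E
```

```text
0.05944615349479803 [ 0.64007431 -0.18894437  0.14880975] 14.999852031469345
shift [ -40.3 -199.2    7.6] turn -0.004 yaw0 0.096
```

drive_tool(series=[[[-38,-197,0],0,-0.2],[[-38,-197,0],0,-0.2],[[-38,-197,0],0,-0.2],[[-38,-197,0],0,-0.2],[[-38,-197,0],0,-0.2],[[-38,-197,0],0,-0.2],[[-38,-197,0],0,-0.2],[[-38,-197,0],0,-0.2],[[-38,-197,0],0,-0.2]])

```text
clock: 21.48
tcp_pos: [0.5817, 0.0033, 0.1417]
tcp_rot: [0.0, 0.999, 0.047, 0.0]
wrist_force: [-0.0, -0.4, -0.7]
finger_gap: 0.0595
grasp_force: 15.0
```

```bash
python3 - <<'E'
from h import *
f,st=grab("wrist");cv2.imwrite("pics/w12.png",f["image"]);print(st["tcp_pos"],st["finger_gap"]);go((.581,.0055,.035),.10)
E
```

```text
[0.58168864 0.0033489  0.14169548] 0.0594580752794337
shift [ -0.5  -2.3 106.6] turn -0.006 yaw0 0.094
```

View pics/w12.png

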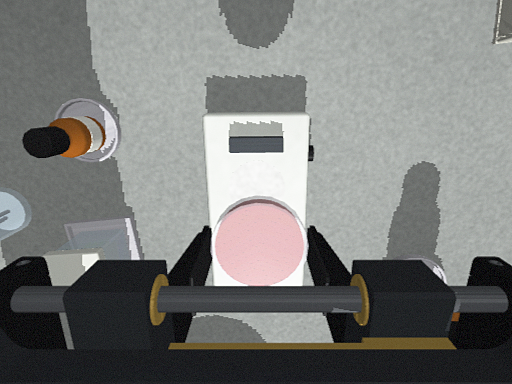

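The dish at (260,243) lines up with the fixed jaw at (257,143), needing about 2 mm to the left. I'll place it there.

drive_tool(series=[[[0,-2,35],0,-0.2],[[0,-2,65],0,-0.2],[[0,-2,85],0,-0.2],[[0,-2,97],0,-0.2],[[0,-2,103],0,-0.2],[[0,-2,105],0,-0.2],[[0,-2,106],0,-0.2],[[0,-2,106],0,-0.2],[[0,-2,106],0,-0.2],[[0,-2,106],0,0.6],[[0,-2,106],0,0.6],[[0,-2,106],0,0.6],[[0,-2,106],0,0.6],[[0,-2,85],0,0.6],[[0,-2,50],0,0.6],[[0,-2,10],0,0.6],[[0,-2,-20],0,0],[[0,-2,-20],0,-1],[[0,-2,-20],0,-1]])

```text
clock: 23.12
tcp_pos: [0.5817, 0.0063, 0.1632]
tcp_rot: [0.0, 0.999, 0.048, 0.002]
wrist_force: [-0.7, -0.0, -1.1]
finger_gap: 0.0614
grasp_force: 0.0
```

```bash
python3 - <<'E'
from h import *
f,st=grab("wrist");cv2.imwrite("pics/w13.png",f["image"]);print(st["tcp_pos"],st["finger_gap"])
i=f["image"].astype(int);m=((i[:,:,2]-i[:,:,1]>20)*255).astype(np.uint8);m[:,:200]=0;m[:,320:]=0
c,_=cv2.findContours(m,0,1);k=max(c,key=cv2.contourArea);(a,b),w,_=cv2.fitEllipse(k);X=pt(f,a,b,.042,st);print(a,b,w,X)
c,s=np.cos(.1),np.sin(.1);d=X[:2]-[.555,.003];print("stage xy",c*d[0]+s*d[1],-s*d[0]+c*d[1])
go((.555-.090*c,.003-.090*s,.16),.1)
E
```

```text
[0.58167636 0.00630092 0.16319698] 0.061384006713207886
259.28948974609375 188.42337036132812 (52.12113571166992, 52.93581008911133) [0.58114702 0.00633981 0.042     ]
stage xy 0.026349816334602632 0.0007127738448069712
shift [-116.2    1.2    1.6] turn -0.004 yaw0 0.096
```

View pics/w13.png

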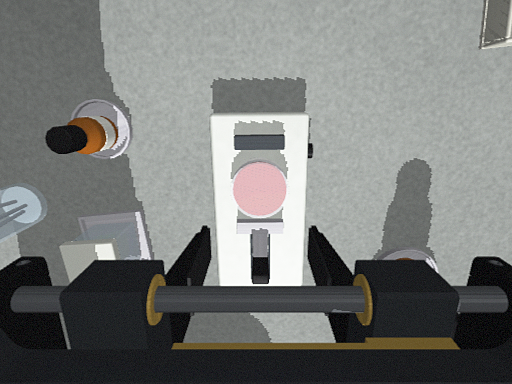

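The dish lies at (259,188), stage (26, 0.7) mm, between the jaws. I'll go behind the tab, shut the fingers, and push.

drive_tool(series=[[[-121,0,0],0,-1],[[-121,0,0],0,-1],[[-121,0,0],0,-1],[[-121,0,0],0,-1],[[-121,0,0],0,-1],[[-121,0,0],0,-1],[[-121,0,40],0,-1],[[-121,0,75],0,-1],[[-121,0,100],0,-1],[[-121,0,107],0,-1],[[-121,0,107],0,-1],[[-115,0,107],0,-1],[[-110,0,107],0,-1],[[-106,0,107],0,-1],[[-102,0,107],0,-1],[[-99,0,107],0,-1],[[-96,0,107],0,-1],[[-94,0,107],0,-1],[[-92,0,107],0,-1]])

```text
clock: 24.75
tcp_pos: [0.4896, -0.0024, 0.0547]
tcp_rot: [0.0, 0.999, 0.048, -0.0]
wrist_force: [-2.5, -0.5, 1.8]
finger_gap: 0.0004
grasp_force: 1.5
```

```bash
cat > chk.py <<'E'
from h import *
import sys
f,st=grab("wrist");t,_=grab("top");print(st["tcp_pos"],st["wrist_force"])
c,s=np.cos(.1),np.sin(.1);d=st["tcp_pos"][:2]-[.555,.003];print("tcp stage x",c*d[0]+s*d[1])
cv2.imwrite(f"pics/{sys.argv[1]}.png",np.hstack([cv2.resize(f["image"],(400,300)),cv2.resize(t["image"][130:235,220:360],(400,300))]))
i=f["image"].astype(int);m=((i[:,:,2]-i[:,:,1]>20)*255).astype(np.uint8);m[:,:180]=0;m[:,340:]=0
k=max(cv2.findContours(m,0,1)[0],key=cv2.contourArea);(a,b),w,_=cv2.fitEllipse(k);X=pt(f,a,b,.042,st);d=X[:2]-[.555,.003];print("dish px",a,b,"stage",c*d[0]+s*d[1],-s*d[0]+c*d[1])
E
python3 chk.py p14
```

```text
[ 0.48955849 -0.00244502  0.05473641] [-2.53511225 -0.46395636  1.81448732]
tcp stage x -0.06565817381256486
dish px 259.7795715332031 75.58607482910156 stage 0.03217927040324065 0.0005481121910508877
```

View pics/p14.png

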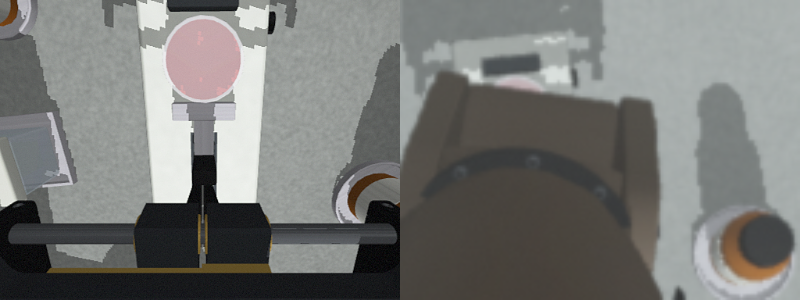

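The jaw has pushed the dish to stage x≈32 mm (at (203,58) in the view), about 3 mm short of the fixed jaw. I'll push on slowly.

drive_tool(series=[[[1,0,0],0,-1],[[2,0,0],0,-1],[[3,0,0],0,-1],[[3,0,0],0,-1]])

```text
clock: 25.18
tcp_pos: [0.4926, -0.0022, 0.0546]
tcp_rot: [0.0, 0.999, 0.048, -0.0]
wrist_force: [-1.5, 1.1, 1.9]
finger_gap: 0.0008
grasp_force: 0.9
```

```bash
python3 chk.py p15
```

```text
[ 0.49263464 -0.00219419  0.05456892] [-1.51657273  1.10560297  1.87171011]
tcp stage x -0.06257234315974532
dish px 259.6743469238281 75.50798034667969 stage 0.035297906259827774 0.0005406058146951481
```

drive_tool(series=[[[1,0,0],0,-1],[[1,0,0],0,-1]])

```text
clock: 25.45
tcp_pos: [0.4936, -0.0021, 0.0546]
tcp_rot: [0.0, 0.999, 0.048, -0.0]
wrist_force: [-3.0, 1.3, 1.4]
finger_gap: 0.0002
grasp_force: 1.0
```

drive_tool(series=[[[0.5,0,0],0,-1],[[1,0,0],0,-1],[[1,0,0],0,-1]])

```text
clock: 25.7
tcp_pos: [0.4946, -0.002, 0.0546]
tcp_rot: [0.0, 0.999, 0.048, -0.0]
wrist_force: [-2.1, 0.7, 1.4]
finger_gap: 0.0002
grasp_force: 1.2
```

drive_tool(series=[[[0.5,0,0],0,-1],[[0.5,0,0],0,-1]])

```text
clock: 25.87
tcp_pos: [0.4948, -0.002, 0.0546]
tcp_rot: [0.0, 0.999, 0.048, -0.0]
wrist_force: [-3.6, -0.2, 1.3]
finger_gap: 0.0004
grasp_force: 2.0
```

drive_tool(series=[[[0.5,0,0],0,-1],[[1,0,0],0,-1],[[1,0,0],0,-1]])

```text
clock: 26.12
tcp_pos: [0.495, -0.0019, 0.0546]
tcp_rot: [-0.0, 0.999, 0.048, -0.001]
wrist_force: [-8.3, -1.1, 6.7]
finger_gap: 0.0007
grasp_force: 4.2
```

```bash
python3 chk.py p16
```

```text
[ 0.49495557 -0.00192858  0.05455592] [-8.30708336 -1.09455146  6.67949164]
tcp stage x -0.060236497489464705
dish px 259.76513671875 75.74303436279297 stage 0.037458411388081425 0.0005470918092073591
```

View pics/p16.png

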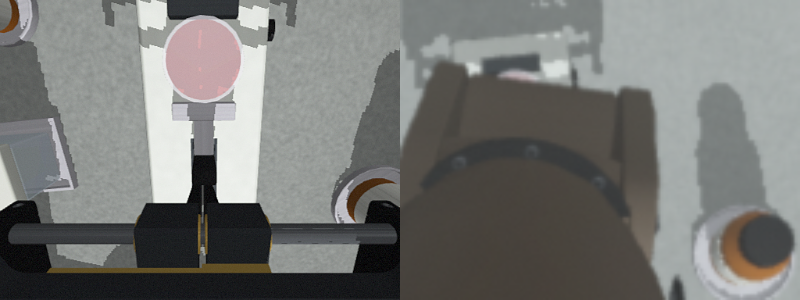

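The arm stalled with the force rising to 8 N and the dish against the fixed jaw at the top of the view. I'll back off and rise.

drive_tool(series=[[[-5,0,0],0,-1],[[-14,0,0],0,-1],[[-18,0,0],0,-1],[[-18,0,0],0,-1],[[-18,0,-40],0,-1],[[-18,0,-80],0,-1],[[-18,0,-120],0,-1],[[-18,0,-150],0,-1],[[-18,0,-150],0,-1],[[-18,0,-150],0,-1],[[-18,0,-150],0,-1]])

```text
clock: 27.13
tcp_pos: [0.4778, -0.0036, 0.2039]
tcp_rot: [-0.0, 0.999, 0.048, -0.0]
wrist_force: [-0.2, 0.8, 0.0]
finger_gap: 0.0003
grasp_force: 0.0
```

```bash
python3 - <<'E'
from h import *
f,st=grab("wrist");s,_=grab("side");print(st["tcp_pos"],st["qd"].round(3))
cv2.imwrite("pics/fin.png",np.hstack([cv2.resize(f["image"],(400,300)),cv2.resize(s["image"][90:300,130:410],(400,300))]))
P=lambda u,v,z:pt(f,u,v,z,st)[:2]
i=f["image"].astype(int);m=((i[:,:,2]-i[:,:,1]>20)*255).astype(np.uint8);m[:,:180]=0;m[:,340:]=0
k=max(cv2.findContours(m,0,1)[0],key=cv2.contourArea);(a,b),w,_=cv2.fitEllipse(k);X=P(a,b,.042);c,q=np.cos(.1),np.sin(.1);d=X-[.555,.003];print("dish",c*d[0]+q*d[1],-q*d[0]+c*d[1])
E
```

```text
[ 0.4777765  -0.00355733  0.20392063] [ 0.     0.024  0.01  -0.002  0.002 -0.001]
dish 0.036862917286540946 0.0008080154208132632
```

View pics/fin.png

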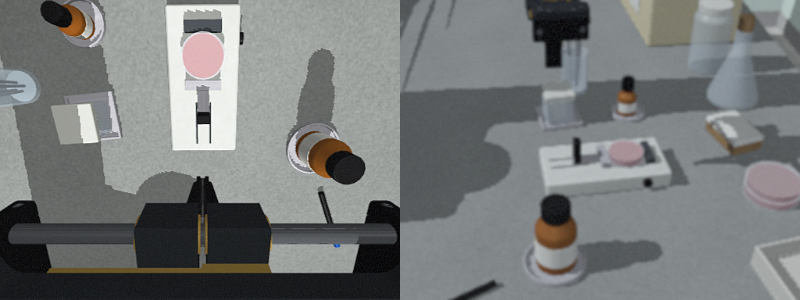

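The dish is held between the jaws, all three vessels stand in their trays, and the gripper is clear, so I'm handing in.

```bash
python3 -c "
from bench import order
print(order.close_job())"
```

```text
the job is handed in; nothing more can be done
None
```

The job is handed in, with no verdict shown: in the last pictures all three vessels stand upright in their trays and the dish is held against the fixed jaw, but I viewed 17 pictures, three over the limit of 14.

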